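Rake the dropped brass weight out from under the tray rack

TASK

A brass balance weight has been dropped and lies under the low slatted tray rack. With the red-handled rake, drag the weight out on the counter towards you until it stands a couple of centimetres or more clear of the rack's front edge; do not touch the weight with the gripper, and leave the white porcelain lid, which also lies under the rack, where it is. Finally leave the rake lying flat on the counter and let go of it.

Things in the scene. Friction and masses are not known exactly. Their poses are not given: they have to be found in the camera images.
- rake: Steel rake with upright red grip, 120 g, lying flat. Origin: centre of the grip's underside, at counter level; x along the blade to the head, z up. Grip: 24 x 24 mm post, 5 to 70 mm up. Blade: 16 wide, 5 thick, x -12 to 153 mm. Head: crossbar 12 high, x = 150 (inner, dragging face) to 158 mm, y = -8 to +44 mm: hooked to the left only, seen from the grip.
- weight: Loose brass disc weight, diameter 32 mm, 14 mm high, about 90 g, lying flat on the counter under the rack, its centre 35 to 60 mm behind the front edge, seen through the slats. Origin: centre of its underside. The only brass thing under the rack. It slides and does not roll.
- lid: White porcelain jar lid, diameter 40 mm, 18 mm high with its small knob, loose on the counter under the rack, 110 to 190 mm left or right of the weight. Leave it alone. Origin: centre of its underside.
- rack: Low slatted steel rack, fixed. Origin: middle of its front edge (long side nearest the robot), at counter level; x from the front edge in under the rack, y left along it, z up. 420 mm long (y), 160 mm deep (x 0 to 160), 70 mm high, 62 mm free below. Open on all sides; 14 mm legs at the corners only. Top: bars 4 mm wide, gaps 28 mm. A steel dish stands on it, rear right.
Things that resemble listed ones, but are neither listed nor needed, are in the scene too. Leave any black or blue look-alike of the rake alone.

How it is judged:
By the outcome, as a careful person would: the job done as asked, in the order asked, and still so for the second after the job is handed in, with the robot touching nothing.
It also fails if it takes over 48 s, if anything falls off the work surface, if the arm or the gripper's body presses on something with over 40 N, if the wrist force passes 120 N, or if a joint passes its speed limit or range.

ROBOT

A 6-joint arm with a two-finger parallel gripper is mounted at the origin on the work surface. World frame = base frame: x ahead of the robot, y to its left, z up, the work surface at z = 0. Lengths are in m, angles in rad, forces in N, time in s.
With the tool pointing down it reaches from about 0.375 to 0.9 m from the base axis. Payload 3.1 kg.
Tool frame: the origin (TCP) lies midway between the tips of the shut fingers; the grasp point (between the pads) lies 19 mm behind it (robot.grip_depth is the distance from the TCP to the grasp point, in m); z points along the fingers, y is the direction in which the jaws open and shut (so a half turn about z gives the same grasp; the last joint's range is limited). The gripper opens to 87 mm and grips with 3 to 60 N. Pads are 19 mm wide; open, the fingers measure 117 mm over their backs; the gripper's body (75 mm by 190 mm) begins 51 mm behind the grasp point.
Start: joints at [-1.367, 0.527, 1.433, -0, 1.181, -0.178], TCP at [0.233, -0.58, 0.201] pointing down, gripper open.
Joint ranges: [-3.08, 3.08], [-0.75, 2.2], [0.22, 2.44], [-1.43, 4.57], [0, 2.65], [-2.85, 2.85]. Speed limits (rad/s): [2.79, 2.79, 3.14, 3.14, 3.14, 3.14].

INTERFACE

Orientations are given as a unit quaternion [x, y, z, w].
In Python, from rig import robot gives the robot as it stands.
- The arm moves only by the tool carry_out, never from a script. Its arguments are lists of equal length, an entry for each row: "dr": the turn, a rotation vector about the world's x, y, z in rad, a list of three; "translation": the shift along the world's x, y, z in cm, a list of three; "grip": the opening, from 0 (shut) to 1 (fully open). A call has 1 to 20 rows; each row is the pose to reach, as a shift and turn from the pose commanded when the call began; what a row does not reach only later rows make up. A row lasts 1/12 s, in which the tool goes at most 41.7 mm and 7.16 degrees, less where a joint would pass 70% of its speed; a pose out of reach is approached as far as the arm can. A call with a gripper value outside its range is refused whole. The fingers move at their own pace and stop on an object; "newtons" is the grip in N (left out, the last holds). Time passes only in rows, so rows that repeat a pose let the fingers close. It gives the time, the measured TCP pose, the force and the opening at its end, in the units of the state.
- robot.get_obs(): the state, without advancing time (a new reading comes with each control period).
- robot.camera(name): name is "side" or "top"; returns a dict with "color" (384x512x3 uint8, blue, green, red), "camera_matrix" (3x3 intrinsics, pixels), "dist_coeffs" ([k1, k2, p1, p2, k3] as OpenCV has them; the pictures are not rectified), "T" (4x4, takes a point from camera to world coordinates). Camera axes: x right, y down, z forward; pixel columns grow to the right and rows downward; lengths in m; the calibration is good to about 2 mm. A picture is of the moment at which its call begins. There is no depth.
- robot.hand_in(): hands the job in, once; it reports no verdict.
The state is a dict: "time": time; "q": joint angles; "joint_velocities": joint speeds; "joint_torque": joint torques, N m; "position": TCP position; "tool_rot": TCP orientation; "ft_force": force on the tool from outside, world axes, zero at the start; "moment": the same for the moment, N m; "grip_width": finger opening in m.
Only numpy, scipy, OpenCV 4.12 (cv2) and the standard library are available. Lean on these libraries where they do the work, as an engineer would, in place of code of your own. Each camera call takes 0.05 s, during which the arm holds its last target. There are 200 camera calls.

## Working session

There is one attempt and no reset: what is moved stays moved. The work goes in short steps, Python scripts to look and compute and a tool call to move; the robot and the scene stay as the last step left them, time stands still between calls to the robot, and variables do not carry over. Pictures are saved under pics/ and viewed, about 8 in all and at most 12, crops included, and the job is handed in when it is done.

Besides the shell and the picture viewer there is one more tool, called as name(argument=value, ...) on one line, values as JSON. carry_out: Moves the arm, as the interface text tells. Its arguments: {"type":"object","properties":{"dr":{"type":"array"},"translation":{"type":"array"},"grip":{"type":"array"},"newtons":{"type":"number"}},"required":["dr","translation","grip"]}

```bash
mkdir -p pics
cat > h.py <<'E'
import numpy as np, cv2
from rig import robot
def cam(n):
    c=robot.camera(n); return c
def ray(c,uv):
    p=cv2.undistortPoints(np.array([[uv]],float),np.array(c["camera_matrix"]),np.array(c["dist_coeffs"]))[0,0]
    T=np.array(c["T"]); d=T[:3,:3]@np.array([p[0],p[1],1]); return T[:3,3],d/np.linalg.norm(d)
def plane(c,uv,z):
    o,d=ray(c,uv); return o+d*(z-o[2])/d[2]
def two(c1,u1,c2,u2):
    o1,d1=ray(c1,u1);o2,d2=ray(c2,u2)
    s=np.linalg.lstsq(np.c_[d1,-d2],o2-o1,rcond=None)[0]
    a=o1+s[0]*d1;b=o2+s[1]*d2; return (a+b)/2,np.linalg.norm(a-b)
def proj(c,P):
    T=np.linalg.inv(np.array(c["T"])); return cv2.projectPoints(np.array(P,float).reshape(-1,3),cv2.Rodrigues(T[:3,:3])[0],T[:3,3],np.array(c["camera_matrix"]),np.array(c["dist_coeffs"]))[0][:,0]
E
python3 - <<'E'
from h import *
for n in("top","side"):
    c=cam(n); cv2.imwrite(f"pics/{n}0.png",cv2.resize(c["color"],(800,600))); print(n,np.array(c["T"]).round(3).tolist())
    hsv=cv2.cvtColor(c["color"],cv2.COLOR_BGR2HSV)
    for nm,lo,hi in(("red",(0,130,60),(8,255,255)),("red2",(172,130,60),(180,255,255)),("brass",(14,90,60),(32,255,255))):
        k,l,s,ce=cv2.connectedComponentsWithStats(cv2.inRange(hsv,lo,hi))
        for i in range(1,k):
            if s[i,4]>15: print(nm,s[i],ce[i].round(1))
print(robot.get_obs())
E
```

```text
top [[-0.023, -0.987, 0.16, 0.24], [-1.0, 0.021, -0.014, -0.089], [0.011, -0.161, -0.987, 1.19], [0.0, 0.0, 0.0, 1.0]]
red [281 177  16  18 161] [288.9 185.5]
brass [403  33  23   5  25] [413.1  36.6]
brass [37 42 16  2 16] [44.5 42.9]
brass [186  89  11  14 129] [190.9  95.4]
brass [ 344  132   77   23 1515] [382.7 143.2]
brass [  13  178   59   60 2782] [ 42.1 207.7]
side [[0.783, -0.324, 0.53, -0.115], [-0.621, -0.379, 0.686, -0.814], [-0.021, -0.867, -0.498, 0.55], [0.0, 0.0, 0.0, 1.0]]
red [295 196  13  32 249] [299.8 214.7]
brass [   4    0   54   47 1909] [30.6 21.5]
brass [  0  51  17  12 139] [ 7.4 56.6]
brass [295  83   4  30  47] [297.2  96.1]
brass [129 130  52  23 905] [154.3 141. ]
brass [453 148   8  35  55] [456.5 165.5]
brass [301 150  13  12 115] [306.5 155. ]
brass [312 185  84  22 581] [353.1 195.2]
brass [141 186   7   7  20] [143.6 188.4]
brass [413 186  44  17 360] [435.5 193.3]
brass [490 194   5  11  27] [491.3 198.8]
brass [331 198   7  16  56] [333.2 205.6]
brass [ 378  225   50   39 1126] [403.4 240.6]
brass [455 229   8  18  63] [458.4 237.5]
brass [ 428  245   58   47 1490] [455.6 267.7]
brass [ 327  287   65   65 1392] [359.6 315.7]
{'time': 0.1, 'q': array([-1.36648716e+00,  5.28370758e-01,  1.43376197e+00, -2.67505498e-05,
        1.18140419e+00, -1.78517526e-01]), 'joint_velocities': array([-0.00046198, -0.00088123, -0.00025161,  0.00193725,  0.00033828,
       -0.00064484]), 'joint_torque': array([-2.20510328e-04, -4.40985596e+01, -1.77150518e+01,  6.35004533e-02,
        5.34352195e-02, -4.47154548e-05]), 'position': array([ 0.23333106, -0.57906135,  0.20037491]), 'tool_rot': array([ 9.81734899e-01,  1.90251525e-01, -2.49041087e-05, -9.71890454e-04]), 'ft_force': array([-0.52527152,  0.55898905,  0.07415621]), 'moment': array([ 0.00083067, -0.01225654,  0.0052726 ]), 'grip_width': 0.08706886045075764}
```

View pics/top0.png

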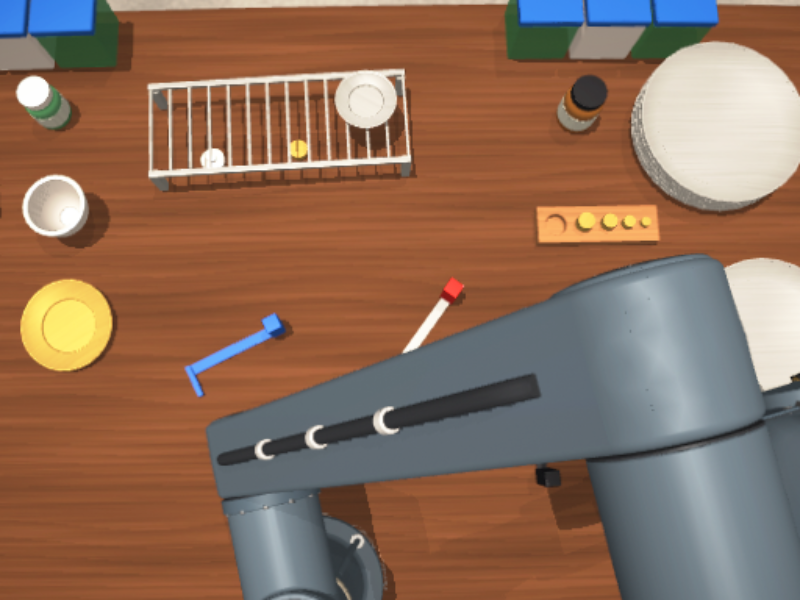

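View pics/side0.png

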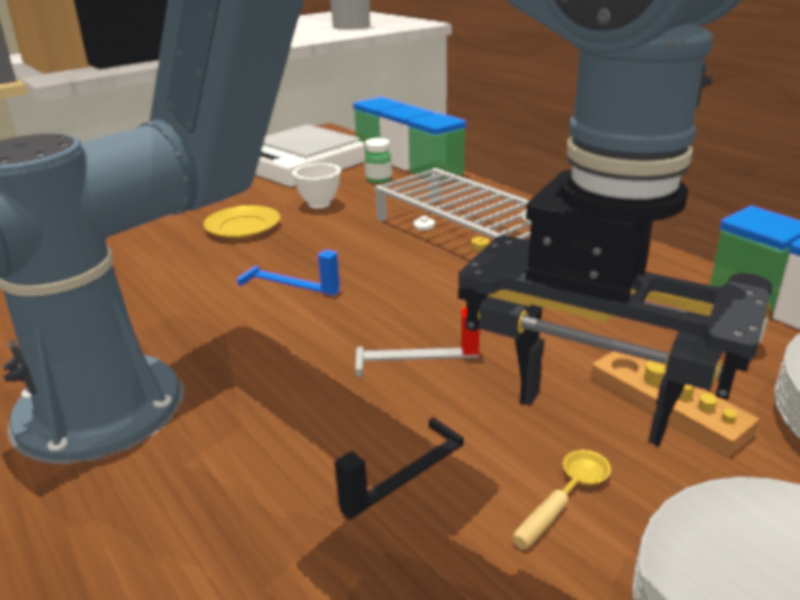

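Top view, in 800x600 pixels: the red rake grip is at (453,290) and its blade runs to the lower left under the arm. The brass weight is at (298,149) under the rack and the lid at (212,159). The dish stands rear right. Side view: red grip at (470,333), rake head at (360,360). The blue rake is at (328,270) and the black one at (350,485); both stay put. The brass weights in the wooden block and the brass scoop are not under the rack, so the target is the disc at (298,149).

Run:
```python
from h import *
t=cam("top");s=cam("side")
k=1/1.5625
print("weight",two(t,(190.9,95.4),s,(306.5,155)),plane(t,(190.9,95.4),.012))
print("lid",plane(t,(212*k,159*k),.012))
# rack front edge corners at top z=.07
FL=(150,178);FR=(410,161);BL=(150,87);BR=(404,71)
for n,p in zip(("FL","FR","BL","BR"),(FL,FR,BL,BR)): print(n,plane(t,(p[0]*k,p[1]*k),.07).round(4))
hs=cv2.cvtColor(t["color"],cv2.COLOR_BGR2HSV)
def red(c):
    hs=cv2.cvtColor(c["color"],cv2.COLOR_BGR2HSV); return cv2.inRange(hs,(0,120,50),(8,255,255))|cv2.inRange(hs,(172,120,50),(180,255,255))
for c,n in((t,"top"),(s,"side")):
    m=red(c); cs=max(cv2.findContours(m,0,1)[0],key=cv2.contourArea); print(n,cv2.minAreaRect(cs),cs[:,0].tolist())
ct=t["color"][160:235,235:310]; cs=s["color"][180:255,220:320]
w=t["color"][40:125,90:270]
a=cv2.resize(ct,(400,400),interpolation=2);b=cv2.resize(cs,(400,300),interpolation=2);w=cv2.resize(w,(800,378)) if 0 else cv2.resize(w,(400,189))
im=np.zeros((490,800,3),np.uint8);im[:400,:400]=a;im[:300,400:]=b;im[300:489,400:]=w
cv2.imwrite("pics/crop1.png",im)
```

```text
weight (array([0.70161452, 0.02134709, 0.00898051]), np.float64(0.0020918755968803784)) [0.70133526 0.02047123 0.012     ]
lid [0.68704387 0.1653111  0.012     ]
FL [0.6357 0.2512 0.07  ]
FR [ 0.6551 -0.1628  0.07  ]
BL [0.7912 0.2567 0.07  ]
BR [ 0.81   -0.1577  0.07  ]
top ((288.6538391113281, 185.76922607421875), (10.816654205322266, 15.531606674194336), 33.6900634765625) [[289, 177], [288, 178], [287, 179], [286, 180], [286, 181], [285, 182], [284, 183], [284, 184], [283, 185], [283, 186], [282, 187], [282, 188], [281, 189], [281, 190], [282, 190], [283, 190], [284, 191], [285, 191], [286, 192], [287, 192], [288, 193], [288, 194], [289, 194], [290, 193], [291, 192], [291, 191], [292, 190], [293, 189], [293, 188], [294, 187], [295, 186], [295, 185], [296, 184], [296, 183], [296, 182], [295, 181], [294, 180], [293, 180], [292, 179], [291, 178], [290, 178]]
side ((301.0, 211.5), (31.0, 12.0), 90.0) [[296, 196], [295, 197], [295, 198], [295, 199], [295, 200], [295, 201], [295, 202], [295, 203], [295, 204], [295, 205], [295, 206], [295, 207], [295, 208], [295, 209], [295, 210], [295, 211], [295, 212], [295, 213], [295, 214], [295, 215], [295, 216], [295, 217], [295, 218], [295, 219], [295, 220], [295, 221], [295, 222], [296, 223], [296, 224], [296, 225], [296, 226], [297, 226], [298, 227], [299, 227], [300, 226], [301, 226], [302, 226], [303, 226], [304, 226], [305, 226], [306, 227], [306, 226], [306, 225], [306, 224], [306, 223], [306, 222], [306, 221], [306, 220], [306, 219], [306, 218], [306, 217], [306, 216], [306, 215], [306, 214], [306, 213], [306, 212], [306, 211], [307, 210], [306, 210], [305, 210], [304, 211], [303, 211], [302, 211], [301, 211], [300, 210], [299, 210], [298, 209], [298, 208], [298, 207], [298, 206], [298, 205], [298, 204], [298, 203], [299, 202], [299, 201], [299, 200], [299, 199], [299, 198], [299, 197], [299, 196], [298, 196], [297, 196]]
```

View pics/crop1.png

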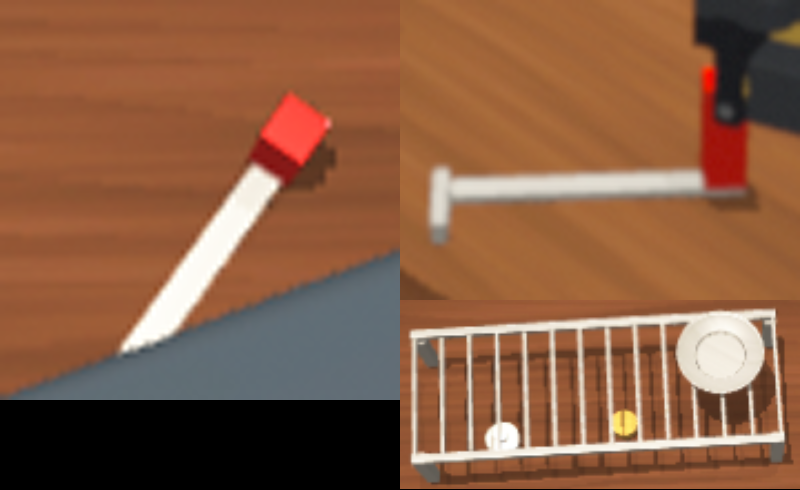

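The crop confirms the target: a red post, a steel blade to the lower left and a hook at the far end. The weight at (625,423) in the crop is the only brass under the rack. The lid at (503,436) is well to its left.

Run:
```python
from h import *
t=cam("top");s=cam("side")
k=75/400
f=lambda x,y:(235+x*k-.4,160+y*k-.4)
print("gripTop",plane(t,f(294,130),.07))
a=plane(t,f(265,185),.005);b=plane(t,f(150,340),.005);print(a,b)
g=lambda x,y:(220+(x-400)*.25-.4,180+y*.25-.4)
h=plane(s,g(440,172),.012);h2=plane(s,g(439,228),.012);gb=plane(s,g(724,186),.003);print("head ends",h,h2,"grip near bottom",gb)
b1=plane(s,g(456,187),.005);b2=plane(s,g(698,180),.005);print("blade side",b1,b2,np.degrees(np.arctan2(*(b1-b2)[1::-1])))
d=b-a;print("yaw",np.degrees(np.arctan2(d[1],d[0])))
print("height check of post top", two(t,f(294,130),s,(300.5,196)))
```

```text
gripTop [ 0.44875814 -0.22266145  0.07      ]
[ 0.43446546 -0.21546315  0.005     ] [ 0.36136436 -0.15829205  0.005     ]
head ends [ 0.32851805 -0.12692108  0.012     ] [ 0.29776582 -0.16993564  0.012     ] grip near bottom [ 0.4465474  -0.22730003  0.003     ]
blade side [ 0.332467   -0.13581797  0.005     ] [ 0.43766515 -0.21597068  0.005     ] 142.69545173395767
yaw 141.97165695116885
height check of post top (array([ 0.44801564, -0.22222419,  0.07602377]), np.float64(0.0009252240578782896))
```

carry_out(dr=[[0,0,2.1],[0,0,2.1],[0,0,2.1],[0,0,2.1],[0,0,2.1],[0,0,2.1],[0,0,2.1],[0,0,2.1],[0,0,2.1],[0,0,2.1],[0,0,2.1],[0,0,2.1],[0,0,2.1],[0,0,2.1],[0,0,2.1],[0,0,2.1],[0,0,2.1],[0,0,2.1],[0,0,2.1],[0,0,2.1]], translation=[[21.5,35.7,0],[21.5,35.7,0],[21.5,35.7,0],[21.5,35.7,0],[21.5,35.7,0],[21.5,35.7,0],[21.5,35.7,0],[21.5,35.7,0],[21.5,35.7,0],[21.5,35.7,0],[21.5,35.7,0],[21.5,35.7,0],[21.5,35.7,0],[21.5,35.7,0],[21.5,35.7,0],[21.5,35.7,-9],[21.5,35.7,-9],[21.5,35.7,-9],[21.5,35.7,-9],[21.5,35.7,-9]], grip=[1,1,1,1,1,1,1,1,1,1,1,1,1,1,1,1,1,1,1,1])

```text
time: 1.97
position: [0.4489, -0.223, 0.1119]
tool_rot: [0.325, 0.946, -0.0, 0.0]
ft_force: [1.3, 1.0, 0.2]
grip_width: 0.0869
```

Run:
```python
from h import *
from scipy.spatial.transform import Rotation as R
o=robot.get_obs(); print(o["position"],o["q"].round(3),R.from_quat(o["tool_rot"]).as_matrix().round(3).tolist(),o["time"])
s=cam("side"); print(proj(s,[o["position"],[.448,-.2227,.07],[.448,-.2227,.005]])*1.5625)
cv2.imwrite("pics/side1.png",cv2.resize(s["color"],(800,600)))
```

```text
[ 0.44888363 -0.22304755  0.11186509] [-0.684  0.5    1.826  0.     0.815 -1.594] [[-0.789, 0.614, 0.0], [0.614, 0.789, -0.0], [-0.0, -0.0, -1.0]] 1.9667
[[470.71706982 282.94058771]
 [469.32540623 310.31286229]
 [468.24406024 350.31631958]]
```

View pics/side1.png

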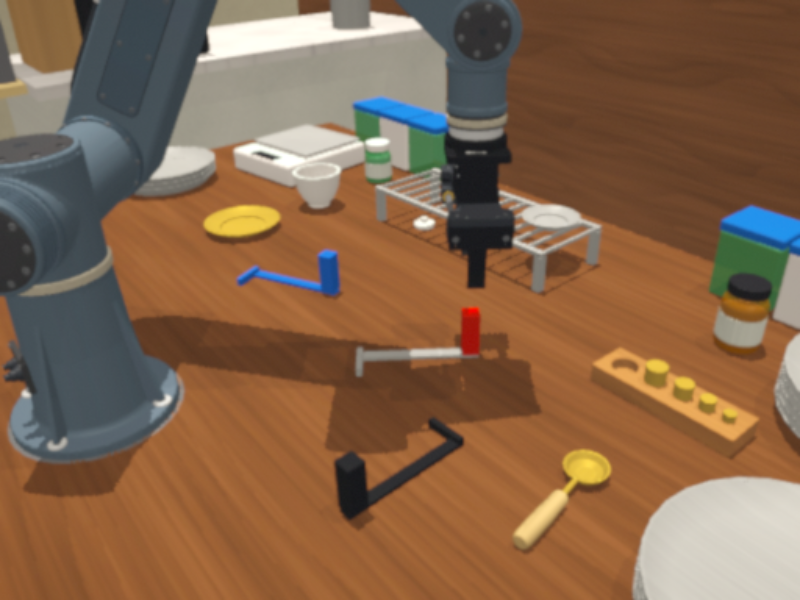

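Side view: the open gripper is straight above the red post (470,310 to 352), fingers perpendicular to the blade. Next I descend and close.

carry_out(dr=[[0,0,0],[0,0,0],[0,0,0],[0,0,0],[0,0,0],[0,0,0],[0,0,0],[0,0,0],[0,0,0],[0,0,0],[0,0,0],[0,0,0],[0,0,0]], translation=[[0,0,-3],[0,0,-6],[0,0,-8],[0,0,-8.6],[0,0,-8.6],[0,0,-8.6],[0,0,-8.6],[0,0,-8.6],[0,0,-8.6],[0,0,-8.6],[0,0,-8.6],[0,0,-8.6],[0,0,-8.6]], grip=[1,1,1,1,1,0,0,0,0,0,0,0,0], newtons=35)

```text
time: 3.1
position: [0.4485, -0.2227, 0.0253]
tool_rot: [0.323, 0.946, -0.0, 0.0]
ft_force: [-0.4, 0.8, -0.9]
grip_width: 0.0414
```

carry_out(dr=[[0,0,0],[0,0,0],[0,0,0],[0,0,0],[0,0,0],[0,0,0],[0,0,0],[0,0,0]], translation=[[0,0,0],[0,0,0],[0,0,0],[0,0,0],[0,0,3],[0,0,7],[0,0,11],[0,0,11]], grip=[0,0,0,0,0,0,0,0])

```text
time: 3.77
position: [0.4524, -0.2256, 0.1414]
tool_rot: [0.323, 0.946, -0.002, 0.006]
ft_force: [1.9, -0.1, -1.4]
grip_width: 0.0238
```

carry_out(dr=[[0,0,-0.12],[0,0,-0.24],[0,0,-0.36],[0,0,-0.48],[0,0,-0.6],[0,0,-0.72],[0,0,-0.84],[0,0,-0.96],[0,0,-1.08],[0,0,-1.2],[0,0,-1.32],[0,0,-1.44],[0,0,-1.56],[0,0,-1.68],[0,0,-1.8],[0,0,-1.92],[0,0,-2.04],[0,0,-2.16],[0,0,-2.28],[0,0,-2.4]], translation=[[0.1,0.8,0],[0.2,1.6,0],[0.3,2.4,0],[0.3,3.3,0],[0.4,4.1,0],[0.5,4.9,0],[0.6,5.7,0],[0.7,6.5,0],[0.7,7.3,0],[0.8,8.2,0],[0.9,9,0],[1,9.8,0],[1.1,10.6,0],[1.2,11.4,0],[1.2,12.2,0],[1.3,13,0],[1.4,13.9,0],[1.5,14.7,0],[1.6,15.5,0],[1.6,16.3,0]], grip=[0,0,0,0,0,0,0,0,0,0,0,0,0,0,0,0,0,0,0,0])

```text
time: 5.43
position: [0.4641, -0.0592, 0.1347]
tool_rot: [0.999, 0.038, -0.0, -0.0]
ft_force: [-0.1, -0.4, -1.3]
grip_width: 0.0239
```

Run:
```python
from h import *
from scipy.spatial.transform import Rotation as R
o=robot.get_obs(); print(o["position"],o["q"].round(3),R.from_quat(o["tool_rot"]).as_matrix().round(3).tolist(),o["time"],o["grip_width"])
s=cam("side");t=cam("top")
cv2.imwrite("pics/a2.png",np.hstack([cv2.resize(t["color"][30:230,80:380],(450,300)),cv2.resize(s["color"][80:280,180:380],(300,300))]))
```

```text
[ 0.46411267 -0.05918552  0.13470133] [-0.366  0.425  1.886 -0.     0.832  1.128] [[0.997, 0.077, -0.001], [0.077, -0.997, 0.0], [-0.001, -0.0, -1.0]] 5.4333 0.023918786951460245
```

View pics/a2.png

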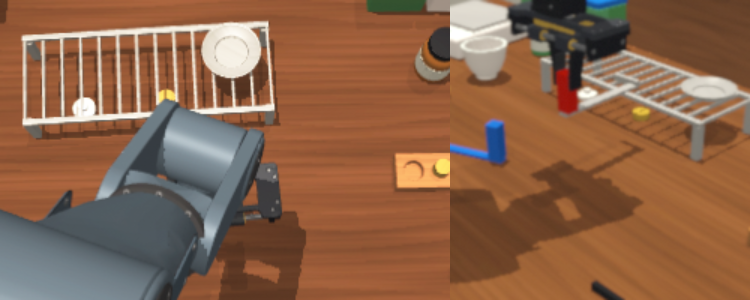

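The rake is held level with its head pointing at the rack. I'll lower it in front of the rack and check.

carry_out(dr=[[0,0,-0.03],[0,0,-0.03],[0,0,-0.03],[0,0,-0.03],[0,0,-0.03],[0,0,-0.03],[0,0,-0.03]], translation=[[0,0,-2.5],[0,0,-5],[0,0,-7.5],[0,0,-9.5],[0,0,-10.6],[0,0,-10.6],[0,0,-10.6]], grip=[0,0,0,0,0,0,0])

```text
time: 6.12
position: [0.464, -0.0599, 0.0286]
tool_rot: [1.0, 0.027, -0.001, -0.0]
ft_force: [-0.1, 0.0, 0.0]
grip_width: 0.0238
```

Run:
```python
from h import *
o=robot.get_obs(); p=o["position"]; print(p,o["tool_rot"],o["ft_force"],o["time"])
s=cam("side")
im=cv2.resize(s["color"][100:250,220:420],(800,600),interpolation=2)
u=np.array([.9989,.047,0]);v=np.array([-.047,.9989,0]);b=np.array([p[0],p[1],0])
for x,y,z in((158,44,12),(158,-8,12),(150,-8,12),(150,44,12),(0,0,0)):
    q=(proj(s,b+u*x/1e3+v*y/1e3+[0,0,z/1e3+.002])[0]-[220,100])*4; cv2.circle(im,tuple(int(a) for a in q),4,(255,0,255),1)
q=(proj(s,[.7015,.021,.014])[0]-[220,100])*4; cv2.circle(im,tuple(int(a) for a in q),4,(255,0,0),1)
cv2.imwrite("pics/a3.png",im)
```

```text
[ 0.46400155 -0.05993209  0.02861401] [ 9.99626893e-01  2.72987757e-02 -8.69796691e-04 -3.08487287e-04] [-0.14863804  0.00732157  0.00776158] 6.1167
```

View pics/a3.png

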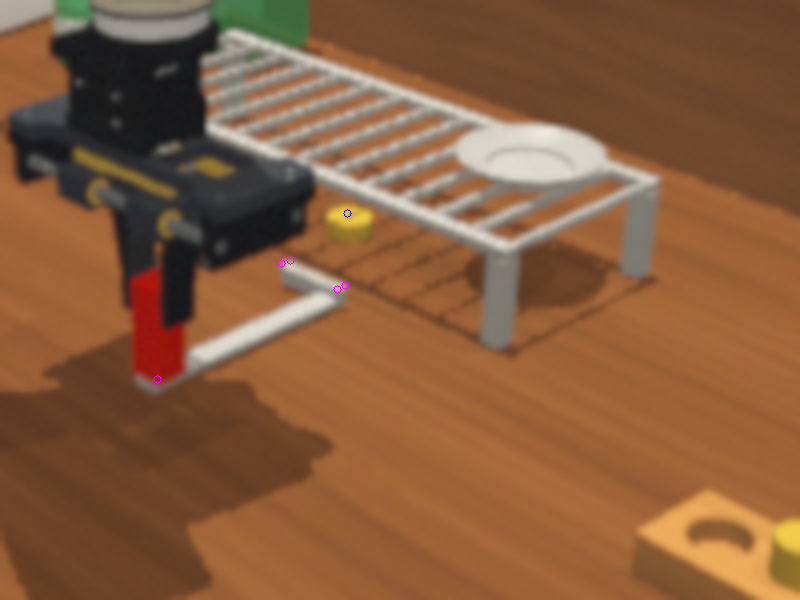

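The predicted head corners match the picture, and the weight is at (348,225) in the crop, left of the hook. The slide-in path clears it by about 1 cm. Now insert, then shift left behind it.

carry_out(dr=[[0,0,-0.008],[0,0,-0.008],[0,0,-0.008],[0,0,-0.008],[0,0,-0.008],[0,0,-0.008],[0,0,-0.008],[0,0,-0.008],[0,0,-0.008],[0,0,-0.008],[0,0,-0.008],[0,0,-0.008],[0,0,-0.008],[0,0,-0.008],[0,0,-0.008],[0,0,-0.008],[0,0,-0.008],[0,0,-0.008]], translation=[[1.5,0.05,-0.1],[3,0.1,-0.1],[4.5,0.2,-0.1],[6,0.3,-0.1],[7.5,0.35,-0.1],[9,0.4,-0.1],[10.5,0.5,-0.1],[11.8,0.55,-0.1],[11.8,0.55,-0.1],[11.8,0.55,-0.1],[11.8,1.3,-0.1],[11.7,2.1,-0.1],[11.7,2.8,-0.1],[11.7,3.5,-0.1],[11.6,4.2,-0.1],[11.6,4.8,-0.1],[11.6,4.8,-0.1],[11.6,4.8,-0.1]], grip=[0,0,0,0,0,0,0,0,0,0,0,0,0,0,0,0,0,0])

```text
time: 7.67
position: [0.5804, -0.0112, 0.0282]
tool_rot: [1.0, 0.023, -0.0, 0.0]
ft_force: [0.2, 0.5, -1.6]
grip_width: 0.0237
```

Run:
```python
from h import *
o=robot.get_obs(); p=o["position"]; print(p,o["tool_rot"],o["ft_force"],o["time"])
s=cam("side");t=cam("top")
cv2.imwrite("pics/a4.png",np.hstack([cv2.resize(s["color"][100:250,220:350],(390,450),interpolation=2),cv2.resize(t["color"][40:180,90:220],(410,450),interpolation=2)]))
```

```text
[ 0.58041594 -0.01116811  0.0282329 ] [ 9.99736162e-01  2.29695658e-02 -3.55959087e-05  6.15745073e-05] [ 0.20649153  0.46812479 -1.6441621 ] 7.6667
```

View pics/a4.png

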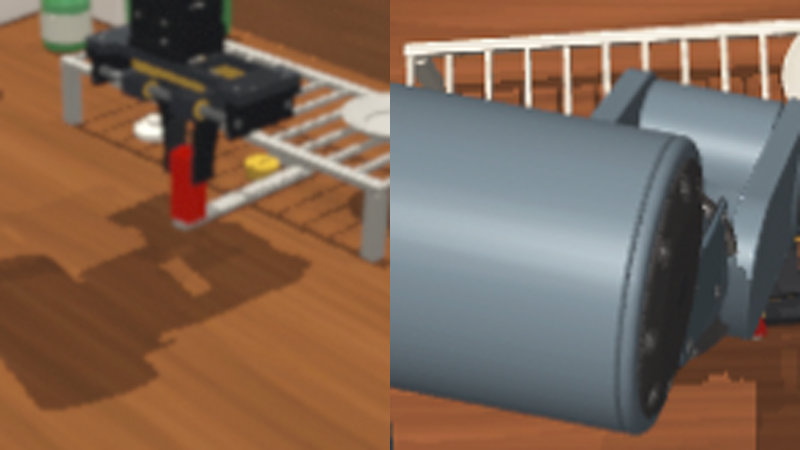

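The weight, at (262,165) in the left crop, now sits inside the hook beside the blade. Pull.

carry_out(dr=[[0,0,0],[0,0,0],[0,0,0],[0,0,0],[0,0,0],[0,0,0],[0,0,0],[0,0,0],[0,0,0],[0,0,0],[0,0,0],[0,0,0],[0,0,0],[0,0,0],[0,0,0],[0,0,0],[0,0,0],[0,0,0],[0,0,0],[0,0,0]], translation=[[-0.5,0,-0.1],[-1,0,-0.1],[-1.6,-0.1,-0.1],[-2.3,-0.1,-0.1],[-3,-0.1,-0.1],[-3.8,-0.2,-0.1],[-4.6,-0.2,-0.1],[-5.4,-0.2,-0.1],[-6.2,-0.3,-0.1],[-7,-0.3,-0.1],[-7.8,-0.4,-0.1],[-8.6,-0.4,-0.1],[-9.4,-0.4,-0.1],[-10.2,-0.5,-0.1],[-11,-0.5,-0.1],[-11.6,-0.5,-0.1],[-12.1,-0.6,-0.1],[-12.5,-0.6,-0.1],[-12.5,-0.6,-0.1],[-12.5,-0.6,-0.1]], grip=[0,0,0,0,0,0,0,0,0,0,0,0,0,0,0,0,0,0,0,0])

```text
time: 9.43
position: [0.4554, -0.0178, 0.0273]
tool_rot: [1.0, 0.022, -0.0, -0.0]
ft_force: [-0.6, -1.0, -0.7]
grip_width: 0.0238
```

Run:
```python
from h import *
o=robot.get_obs(); p=o["position"]; print(p,o["ft_force"],o["time"])
s=cam("side")
cv2.imwrite("pics/a5.png",cv2.resize(s["color"][100:250,200:400],(800,600),interpolation=2))
m=cv2.inRange(cv2.cvtColor(s["color"],cv2.COLOR_BGR2HSV),(20,120,90),(32,255,255))
k,l,st,ce=cv2.connectedComponentsWithStats(m)
for i in range(1,k):
    if st[i,4]>40: print(st[i],ce[i].round(1),plane(s,ce[i],.009).round(4))
```

```text
[ 0.455414   -0.01777296  0.02726216] [-0.62259455 -1.0314433  -0.74838795] 9.4333
[130 131  49  21 757] [154.3 141. ] [0.4154 0.4089 0.009 ]
[225 134  24  11  60] [235.6 138.9] [0.6165 0.2523 0.009 ]
[272 164  12   9  77] [276.9 167.5] [0.5847 0.016  0.009 ]
[413 230  15  17 206] [419.7 237.8] [ 0.5983 -0.425   0.009 ]
[432 241  13  15 156] [437.4 247.9] [ 0.5955 -0.4687  0.009 ]
[448 252  11  12 109] [452.6 257.1] [ 0.592  -0.5048  0.009 ]
[463 261   9   9  65] [466.6 265.2] [ 0.5896 -0.5358  0.009 ]
[359 288  32  34 582] [374.1 299.7] [ 0.3828 -0.4816  0.009 ]
```

View pics/a5.png

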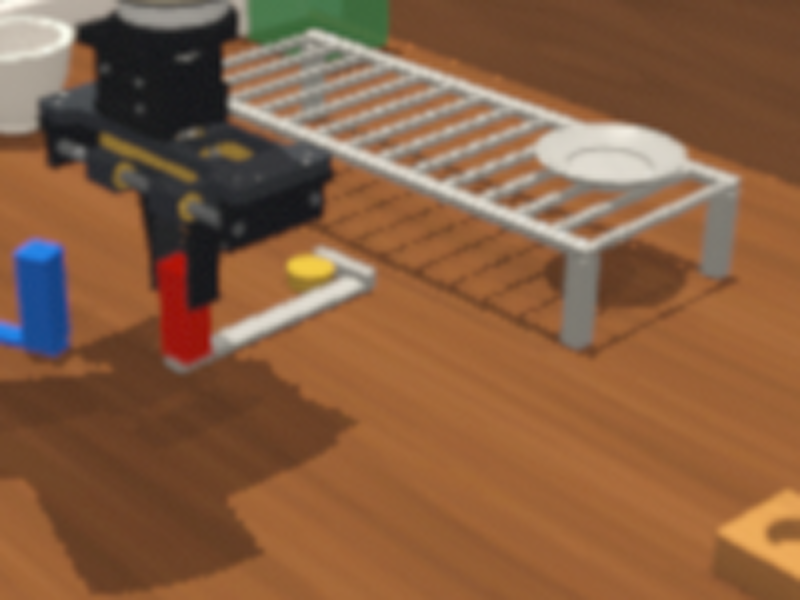

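The weight, at (310,270) in the crop, is out in the open at about (0.585, 0.016), roughly 4 cm clear of the edge. Next: lower, release, lift.

carry_out(dr=[[0,0,0],[0,0,0],[0,0,0],[0,0,0],[0,0,0],[0,0,0],[0,0,0],[0,0,0],[0,0,0],[0,0,0],[0,0,0],[0,0,0],[0,0,0],[0,0,0],[0,0,0],[0,0,0],[0,0,0],[0,0,0],[0,0,0]], translation=[[0,0,-0.1],[0,0,-0.2],[0,0,-0.2],[0,0,-0.2],[0,0,-0.2],[0,0,-0.2],[0,0,-0.2],[0,0,-0.2],[0,0,-0.2],[0,0,-0.2],[0,0,1],[0,0,3],[0,0,6],[0,0,9],[0,0,12],[-1,-4,15],[-1,-8,17],[-1,-12,17],[-1,-16,17]], grip=[0,0,0,0,0.5,0.5,0.5,0.5,0.5,0.5,0.5,0.5,0.5,0.5,0.5,0.5,0.5,0.5,0.5])

```text
time: 11.07
position: [0.4461, -0.1718, 0.1994]
tool_rot: [1.0, 0.023, 0.002, 0.001]
ft_force: [1.4, 0.2, 0.0]
grip_width: 0.0437
```

carry_out(dr=[[0,0,0],[0,0,0],[0,0,0],[0,0,0],[0,0,0],[0,0,0],[0,0,0]], translation=[[0,-4,2],[0,-8,4],[0,-12,4],[0,-16,4],[0,-20,4],[0,-20,4],[0,-20,4]], grip=[0.5,0.5,0.5,0.5,0.5,0.5,0.5])

```text
time: 11.65
position: [0.4448, -0.3723, 0.2365]
tool_rot: [1.0, 0.021, -0.0, -0.0]
ft_force: [0.1, -0.1, -0.5]
grip_width: 0.0437
```

Run:
```python
from h import *
o=robot.get_obs(); print(o["position"],o["time"])
t=cam("top");s=cam("side")
cv2.imwrite("pics/a6.png",np.hstack([cv2.resize(t["color"][30:230,80:330],(500,400)),cv2.resize(s["color"][90:250,200:320],(300,400))]))
for c,n in((t,"top"),(s,"side")):
    m=cv2.inRange(cv2.cvtColor(c["color"],cv2.COLOR_BGR2HSV),(20,120,90),(32,255,255))
    k,l,st,ce=cv2.connectedComponentsWithStats(m)
    for i in range(1,k):
        q=plane(c,ce[i],.010)
        if st[i,4]>40 and abs(q[1])<.15: print(n,ce[i].round(1),q.round(4))
```

```text
[ 0.44484118 -0.37231944  0.23645336] 11.65
side [276.9 167.8] [0.5823 0.0131 0.01  ]
```

View pics/a6.png

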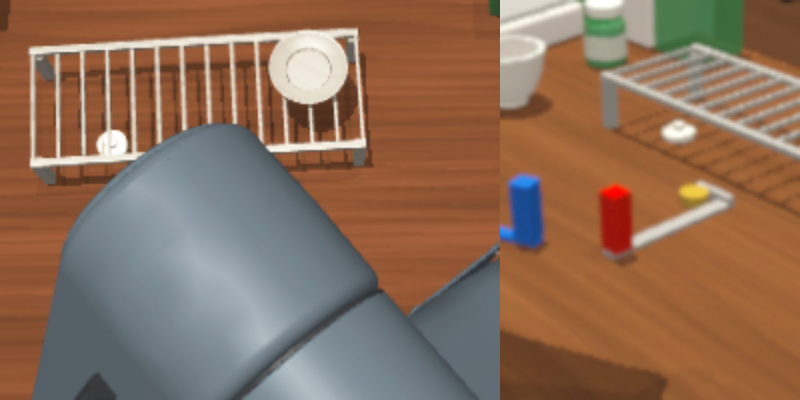

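The rake lies flat and released, and the weight is in front of the rack, at (693,195) in the crop. The lid is at native top pixel (136,102), the same as at the start.

```bash
python3 -c "
from rig import robot
print(robot.hand_in())"
```

```text
the job is handed in; nothing more can be done
None
```

I dragged the brass weight out from under the rack with the red-handled rake, then laid the rake flat on the counter, let go and backed the arm off. I handed the job in at about 11.8 s of the 48 s limit.

- **Weight:** the last side view puts it at about (0.585, 0.014). Its rear edge is roughly 4 cm clear of the rack's front edge. The arm blocked the top camera at the end, so this comes from the side view only, with no second view to confirm it.
- **Lid:** it is at the same top-view pixel as at the start, so it did not move.
- **Rake:** it looks flat on the counter in the last side view, with the gripper well away.
- **Gripper and weight:** the gripper never came near the weight; only the rake touched it.
- **Forces:** every wrist force reading I saw was under 3 N, but I only read it at the end of each move.
- **One disagreement:** the two-view check of the rake post's top gave 76 mm against the stated 70 mm, because the fingers partly hid it. The grasp still held.

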